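# Put the press tooling away by kind

### The job

Sort the five loose pieces of press tooling into the three low black trays: each piece goes into the tray whose ledge carries a sample of the same kind (die, spacer bar or hole punch). Set each one down gently, not dropped, so that it ends flat on the floor of its tray the same way up as it is now (punches standing), not on the rim or on another piece. Leave the ink jar and the roll of tape where they are.

Things in the scene. Friction and masses are not known exactly. Their poses are not given: they have to be found in the camera images.
- die_mid (a point): Embossing die, bare steel, loose, about 0.46 kg: oblong block 60 (its x) x 40 (its y) x 22 mm high with a raised oblong pad 42 x 22 x 4 mm on its top, 26 mm high in all. This point is the centre, 13 mm above its underside; z up.
- bar_a_mid (a point): Spacer bar, bare steel, loose, about 0.29 kg, same as bar_b: 90 (its x) x 18 (its y) x 24 mm high, two small dark dimples on its top. This point is the centre, 12 mm above its underside; z up.
- bar_b_mid (a point): Spacer bar, bare steel, loose, about 0.29 kg, same as bar_a: 90 (its x) x 18 (its y) x 24 mm high, two small dark dimples on its top. This point is the centre, 12 mm above its underside; z up.
- punch_a_mid (a point): Hole punch, bare steel, loose, about 0.20 kg, same as punch_b: standing, round, 30 mm across for the lower 32 mm, then a stub 16 mm across, 46 mm high in all. This point is the centre, 23 mm above its underside; z up.
- punch_b_mid (a point): Hole punch, bare steel, loose, about 0.20 kg, same as punch_a: standing, round, 30 mm across for the lower 32 mm, then a stub 16 mm across, 46 mm high in all. This point is the centre, 23 mm above its underside; z up.
- tray_die: Low black tray fixed to the bench, inside 110 (its x) x 150 (its y) mm, floor 4 mm thick, walls 4 mm thick with their tops 12 mm above the bench; z up. Origin: under the middle of the tray's inside, at bench height. On a ledge outside its far (+x) wall (ledge 46 x 110 mm, 6 mm high, middle at x = 82 mm) a sample of its kind is fixed for good and cannot be taken: an embossing die, lying with its 60 mm along the tray's y.
- tray_bar: Low black tray fixed to the bench, inside 110 (its x) x 150 (its y) mm, floor 4 mm thick, walls 4 mm thick with their tops 12 mm above the bench; z up. Origin: under the middle of the tray's inside, at bench height. On a ledge outside its far (+x) wall (ledge 46 x 110 mm, 6 mm high, middle at x = 82 mm) a sample of its kind is fixed for good and cannot be taken: a spacer bar, lying with its 90 mm along the tray's y.
- tray_punch: Low black tray fixed to the bench, inside 110 (its x) x 150 (its y) mm, floor 4 mm thick, walls 4 mm thick with their tops 12 mm above the bench; z up. Origin: under the middle of the tray's inside, at bench height. On a ledge outside its far (+x) wall (ledge 46 x 110 mm, 6 mm high, middle at x = 82 mm) a sample of its kind is fixed for good and cannot be taken: a hole punch, standing.
- jar_mid (a point): Amber ink jar with white lid, loose, 45 mm across, 50 mm high, not part of the tooling. This point is its centre, 25 mm above its underside.
- tape_mid (a point): Roll of brown tape lying flat, loose, 70 mm outside, 40 mm hole, 20 mm high, not part of the tooling. This point is its centre, 10 mm above its underside.
There are look-alikes about, which are no part of the job. What is shaped like the part that bears bar_a_mid but orange or pink is not meant.

How it is judged:
At the end, for the whole second after the job is handed in: The die is in the die tray, both bars in the bar tray and both punches in the punch tray, each flat on the tray floor inside the walls (centre at most 2.5 mm higher than when resting there, tilted less than 0.06 rad, same way up as at the start), released and at rest (x of die_mid in the frame of tray_die between -0.05 and 0.05 m and y of die_mid in the frame of tray_die between -0.07 and 0.07 m and height (world z) of die_mid below 0.0195 m and angle between each of die_mid, bar_a_mid, bar_b_mid, punch_a_mid, punch_b_mid's own z axis and vertical below 0.06 rad and linear speed of each of die, bar_a, bar_b, punch_a, punch_b below 0.01 m/s and angular speed of each of die, bar_a, bar_b, punch_a, punch_b below 0.1 rad/s and x of bar_a_mid in the frame of tray_bar between -0.05 and 0.05 m and y of bar_a_mid in the frame of tray_bar between -0.07 and 0.07 m and height (world z) of each of bar_a_mid, bar_b_mid below 0.0185 m and x of bar_b_mid in the frame of tray_bar between -0.05 and 0.05 m and y of bar_b_mid in the frame of tray_bar between -0.07 and 0.07 m and x of punch_a_mid in the frame of tray_punch between -0.05 and 0.05 m and y of punch_a_mid in the frame of tray_punch between -0.07 and 0.07 m and height (world z) of each of punch_a_mid, punch_b_mid below 0.0295 m and x of punch_b_mid in the frame of tray_punch between -0.05 and 0.05 m and y of punch_b_mid in the frame of tray_punch between -0.07 and 0.07 m); the robot touches nothing.
It fails at once if a piece of tooling is dropped or thrown: it moves faster than 0.8 m/s (a fall of about 33 mm) while the fingers do not touch it ((linear speed of die above 0.8 m/s and contact force between die and the fingers below 0.01 N) or (linear speed of bar_a above 0.8 m/s and contact force between bar_a and the fingers below 0.01 N) or (linear speed of bar_b above 0.8 m/s and contact force between bar_b and the fingers below 0.01 N) or (linear speed of punch_a above 0.8 m/s and contact force between punch_a and the fingers below 0.01 N) or (linear speed of punch_b above 0.8 m/s and contact force between punch_b and the fingers below 0.01 N)).
It fails at once if the jar is shifted by more than 20 mm (distance of jar_mid from where it was at the start of the episode above 0.02 m).
It fails at once if the tape is shifted by more than 20 mm (distance of tape_mid from where it was at the start of the episode above 0.02 m).
It also fails if it takes over 144 s, if anything falls off the work surface, if the arm or the gripper's body presses on something with over 40 N, if the wrist force passes 120 N, or if a joint passes its speed limit or range.

### The arm

A 6-joint arm with a two-finger parallel gripper is mounted at the origin on the work surface. World frame = base frame: x ahead of the robot, y to its left, z up, the work surface at z = 0. Lengths are in m, angles in rad, forces in N, time in s.
With the tool pointing down it reaches from about 0.375 to 0.975 m from the base axis. Payload 3.8 kg.
Tool frame: the origin (TCP) lies midway between the tips of the shut fingers; the grasp point (between the pads) lies 19 mm behind it; z points along the fingers, y is the line along which they close (so a half turn about z gives the same grasp; the last joint's range is limited). The gripper opens to 85 mm and grips with 20 to 120 N. Pads are 22 mm wide; open, the fingers measure 114 mm over their backs; the gripper's body (76 mm by 85 mm) begins 54 mm behind the grasp point. The pads swing forward as they close: fully open they stand 13 mm farther back than shut.
Start: joints at [-1.139, 0.264, 1.604, -0, 1.274, -0.037], TCP at [0.305, -0.602, 0.231] pointing down, gripper open.
Joint ranges: [-2.63, 2.63], [-0.94, 2.18], [0.31, 2.57], [-1.31, 4.45], [0, 2.66], [-2.55, 2.55]. Speed limits (rad/s): [2.57, 2.57, 3.14, 3.14, 3.14, 3.14].

### API

Orientations are given as a rotation vector (axis times angle).
In Python, from workcell import bot gives the robot as it stands.
- The arm moves only by the tool step_arm, never from a script. Its argument "motion" is a list of rows, each a list of 5 numbers: the finger opening in cm, from 0 to 8.54, then the shift along the tool's x, y, z in cm, then the turn about the tool's z in degrees. In form: [[claw, dx, dy, dz, twist], ...]. A call has 1 to 20 rows; each row is the pose to reach, as a shift and turn from the pose commanded when the call began, along the tool's axes at that moment; what a row does not reach only later rows make up. A row lasts 1/10 s, in which the tool goes at most 50 mm and 8.59 degrees, less where a joint would pass 70% of its speed; a pose out of reach is approached as far as the arm can. A call with a gripper value outside its range is refused whole. The fingers move at their own pace and stop on an object; "force" is the grip in N (left out, the last holds). Time passes only in rows, so rows that repeat a pose let the fingers close. It gives the time, the measured TCP pose, the force, the opening and the grip force at its end, in the units of the state.
- bot.read_state(): the state, without advancing time (a new reading comes with each control period).
- bot.read_camera(name): name is "scene" or "top"; returns (picture, depth): 480x640x3 uint8, red, green, blue; 480x640 float32, m along the optical axis (not along the pixel's ray), 0 where there is no reading.
- bot.calibration(name): a dict with "mtx" (3x3 intrinsics, pixels), "k1" (the pictures are not rectified: a ray, as slopes to the right and down, at radius r is drawn at 1 + k1 r^2 times it, then the intrinsics apply), "origin" and "orientation" of the camera in the world. Camera axes: x right, y up, looking along -z (the intrinsics and any distortion apply to the point x, -y, -z); pixel columns grow to the right and rows downward; lengths in m; the calibration is good to about 2 mm. A picture is of the moment at which its call begins. calibration takes no time and is no camera call.
- bot.finish_job(): hands the job in; it is judged then, once.
The state is a dict: "time": time; "q": joint angles; "joint_vel": joint speeds; "joint_torque": joint torques, N m; "tool_pos": TCP position; "tcp_rot": TCP orientation; "wrist_force": force on the tool from outside, world axes, zero at the start; "torque": the same for the moment, N m; "width": opening from 0.0 (shut) to 1.0 (fully open); "grip_force": force on a finger pad.
Only numpy, scipy, OpenCV 4.12 (cv2) and the standard library are available. Lean on these libraries where they do the work, as an engineer would, in place of code of your own. Each camera call takes 0.05 s, during which the arm holds its last target. There are 200 camera calls.

## Working session

There is one attempt and no reset: what is moved stays moved. The work goes in short steps, Python scripts to look and compute and a tool call to move; the robot and the scene stay as the last step left them, time stands still between calls to the robot, and variables do not carry over. Pictures are saved under pics/ and viewed, at most 14 in all, crops included, and the job is handed in when it is done.

Besides the shell and the picture viewer there is one more tool, called after "Emit:" in YAML: its name, and indented under it one key for each argument. step_arm: Moves the arm, as the interface text tells. Its arguments: {"type":"object","properties":{"motion":{"type":"array","items":{"type":"array","items":{"type":"number"}}},"force":{"type":"number"}},"required":["motion"]}

```bash
mkdir -p pics; cat > h.py <<'E'
import numpy as np, cv2
from scipy.spatial.transform import Rotation as R
from workcell import bot
def shot(n,f):
    p,d=bot.read_camera(n); cv2.imwrite(f'pics/{f}.png',p[:,:,::-1]); np.save(f'pics/{f}.npy',d); return p,d
def cal(n):
    c=bot.calibration(n); o=np.array(c['orientation'],float)
    M=o if o.shape==(3,3) else R.from_rotvec(o).as_matrix()
    return np.array(c['mtx']),c['k1'],np.array(c['origin']),M
def ray(n,u,v):
    K,k1,o,M=cal(n); p=np.linalg.inv(K)@[u,v,1]; x=p[:2].copy()
    for _ in range(20): x=p[:2]/(1+k1*(x@x))
    return o,M@np.array([x[0],-x[1],-1])
def onz(n,u,v,z):
    o,r=ray(n,u,v); return o+r*(z-o[2])/r[2]
def dep(n,u,v,d):
    o,r=ray(n,u,v); return o+r*d
E
python3 - <<'E'
from h import *
for n in('top','scene'): shot(n,n+'0'); print(bot.calibration(n))
print(bot.read_state())
E
```

```text
{'mtx': array([[439.5887794 ,   0.        , 319.45496569],
       [  0.        , 439.5887794 , 238.1959312 ],
       [  0.        ,   0.        ,   1.        ]]), 'k1': -0.006338131060610177, 'origin': array([0.31816909, 0.12761096, 1.18002891]), 'orientation': array([ 0.14015143, -0.11450916, -1.55553851])}
{'mtx': array([[555.36072383,   0.        , 321.81789049],
       [  0.        , 555.36072383, 238.27631449],
       [  0.        ,   0.        ,   1.        ]]), 'k1': 0.012018397359434671, 'origin': array([1.23619898, 0.51780401, 0.95966341]), 'orientation': array([0.45875381, 0.76517739, 1.91089559])}
{'time': 0.1, 'q': array([-1.13891381e+00,  2.64702043e-01,  1.60526501e+00,  4.79710964e-05,
        1.27369863e+00, -3.68691237e-02]), 'joint_vel': array([-0.00083221, -0.00168842, -0.00215832, -0.00054683, -0.00152996,
        0.00019167]), 'joint_torque': array([ 1.40525485e-04, -5.16705287e+01, -3.68589807e+01, -1.30314597e-04,
        6.25103785e-03, -2.44604286e-05]), 'tool_pos': array([ 0.30469621, -0.60156275,  0.23005531]), 'tcp_rot': array([-3.05371908e+00, -7.29094966e-01,  5.67971693e-04]), 'wrist_force': array([-0.70601152,  0.69800709,  0.23454164]), 'torque': array([0.01110325, 0.00527952, 0.02379818]), 'grip_force': 0.0, 'width': 1.000583081458514}
```

View pics/top0.png

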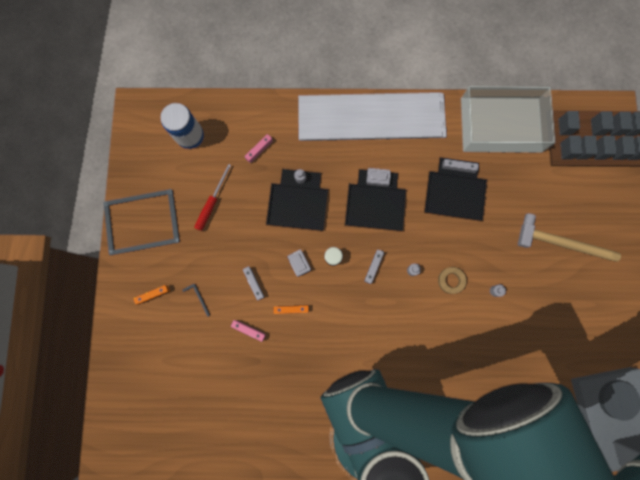

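View pics/scene0.png

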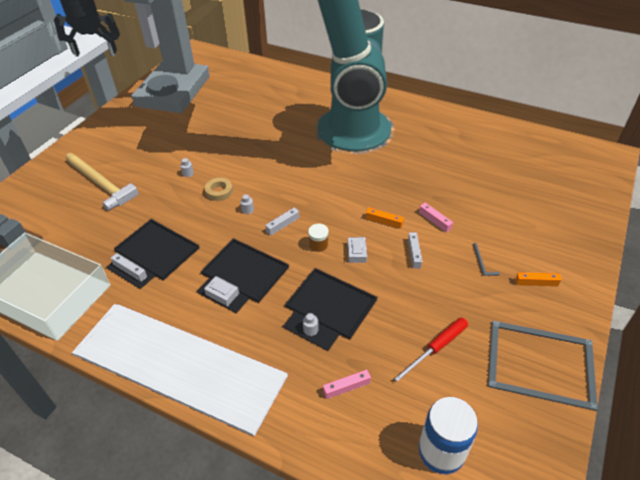

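The top view has image up = +x and right = -y.
- **Bars:** candidates are the grey ones at (254,283) and (375,266). The look-alikes are orange (151,294) and (291,309), and pink (248,330) and (259,148). The grey bar at (460,166) is the fixed sample. I choose the two grey loose ones.
- **Die:** loose at (299,263); the sample is at (378,177).
- **Punches:** loose at (415,269) and (499,291); the sample is at (300,176).
- **Keep clear:** jar lid at (333,256), tape at (453,280).
- **Trays by sample:** punch (297,207), die (376,207), bar (456,195).

Next is a close crop to check the choice.

```bash
python3 - <<'E'
import cv2
p=cv2.imread('pics/top0.png'); 
cv2.imwrite('pics/c1.png',cv2.resize(p[155:315,235:395],None,fx=5,fy=3.75,interpolation=2)[:600] if 0 else cv2.resize(p[235:315,235:395],None,fx=5,fy=5,interpolation=2))
cv2.imwrite('pics/c2.png',cv2.resize(p[235:315,360:520],None,fx=5,fy=5,interpolation=2))
cv2.imwrite('pics/c3.png',cv2.resize(p[150:240,255:500],None,fx=3.2,fy=3.2,interpolation=2))
E
```

```text
(no output)
```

View pics/c1.png

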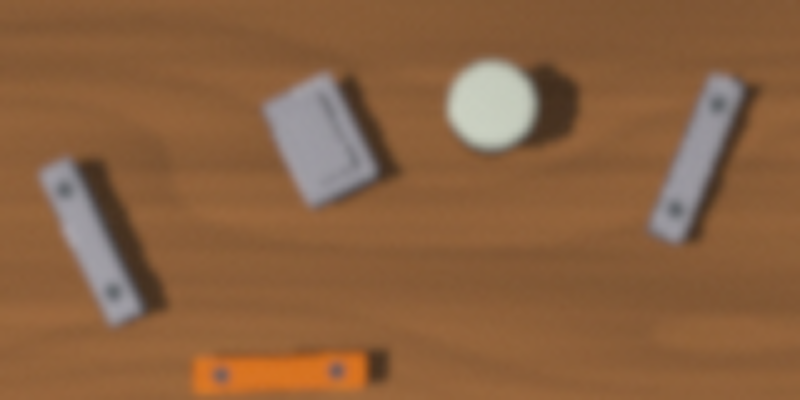

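View pics/c2.png

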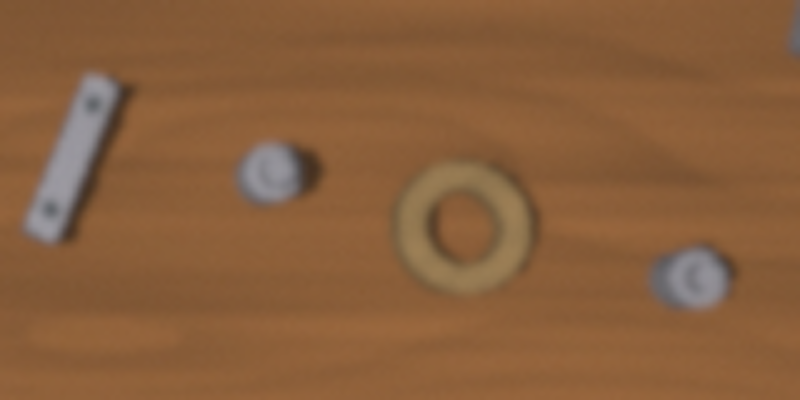

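View pics/c3.png

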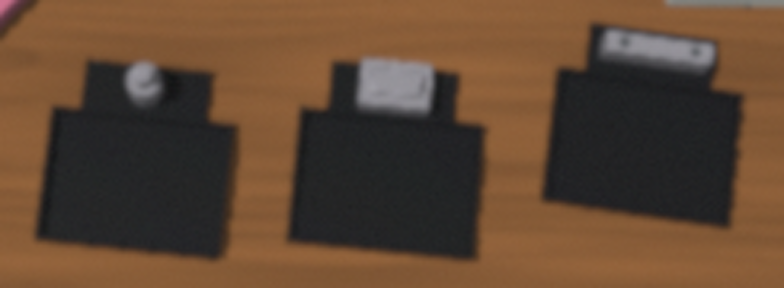

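Crops confirm the pieces. Crop 1 has the bars at (88,240) and (697,157), and the die at (322,141). Crop 2 has the punches at (272,172) and (697,277), and the tape at (465,225). In crop 3 the trays left to right are punch, die, bar.

```bash
cat > m.py <<'E'
from h import *
def cloud(n,d,mask=None):
    K,k1,o,M=cal(n); v,u=np.mgrid[:480,:640]
    p=np.stack([(u-K[0,2])/K[0,0],(v-K[1,2])/K[1,1]],-1); x=p.copy()
    for _ in range(10): x=p/(1+k1*(x**2).sum(-1,keepdims=True))
    r=np.stack([x[...,0],-x[...,1],-np.ones((480,640))],-1)*d[...,None]
    return o+r@M.T
E
python3 - <<'E'
from m import *
a=lambda cx,cy,s,ox,oy:((cx+.5)/s-.5+ox,(cy+.5)/s-.5+oy)
def tp(cx,cy,z,crop=1):
    s,ox,oy={1:(5,235,235),2:(5,360,235),3:(3.2,255,150)}[crop]
    return onz('top',*a(cx,cy,s,ox,oy),z)[:2]
deg=lambda v:np.degrees(np.arctan2(v[1],v[0]))
for nm,p,q in(('barL',(64,189),(113,291)),('barR',(718,104),(676,209))):
    A,B=tp(*p,.024),tp(*q,.024); print(nm,(A+B)/2,deg(A-B),np.linalg.norm(A-B))
c=[tp(*p,.022) for p in((262,108),(330,72),(382,174),(316,208))]
print('die',np.mean(c,0),deg(c[0]-c[3]),np.linalg.norm(c[0]-c[3]),np.linalg.norm(c[0]-c[1]))
print('p1',tp(270,173,.032,2),'p2',tp(697,277,.032,2),'tape',tp(465,225,.02,2),'jar',tp(490,106,.05))
for nm,cc in(('tp',((54,107),(238,125),(220,258),(38,239))),('td',((301,107),(486,127),(475,258),(289,240))),('tb',((557,70),(743,94),(729,226),(543,200)))):
    c=[tp(*p,.012,3) for p in cc]; print(nm,np.mean(c,0),deg(c[0]-c[3]),deg(c[0]-c[1])-90,np.linalg.norm(c[0]-c[3]),np.linalg.norm(c[0]-c[1]))
# depth checks
for n in('top','scene'):
    P=cloud(n,np.load(f'pics/{n}0.npy'))
    for nm,x,y,lo,hi,r in(('barL',0,0,.018,.03,.06),):pass
    import sys
    np.save(f'pics/{n}P.npy',P)
    b=P[...,2][np.load(f'pics/{n}0.npy')>0]; print(n,'bench z',np.median(b))
E
```

```text
barL [0.38752413 0.32285055] 27.640795467720938 0.05997523025474892
barR [0.43514126 0.0031483 ] -21.97368429203448 0.06008524031352929
die [0.44164168 0.20090576] 29.474545230849454 0.06055890076484737 0.04081428366876576
p1 [ 0.42673456 -0.09902913] p2 [ 0.37531365 -0.31796452] tape [ 0.40166055 -0.20285549] jar [0.45743096 0.11272152]
tp [0.59660388 0.20875925] -4.9606426214411545 -5.290515614606406 0.11628609518712883 0.1591758236261958
td [ 0.59788583 -0.00412853] -4.866567503226474 -5.9104855772155105 0.11680373357763472 0.15887154192631098
tb [ 0.63090698 -0.22139072] -7.452693926099335 -7.216076395943162 0.1155415238774826 0.15947685311358112
top bench z -0.0002966184050201548
scene bench z -0.00046415934585120056
```

```bash
python3 - <<'E'
from m import *
O={'barL':(.3875,.3229,.06,.018,.03),'barR':(.4351,.0031,.06,.018,.03),'die':(.4416,.2009,.045,.017,.03),'p1':(.4267,-.099,.03,.027,.05),'p2':(.3753,-.318,.03,.027,.05),'jar':(.457,.1127,.03,.044,.06)}
for n in('top','scene'):
    P=np.load(f'pics/{n}P.npy').reshape(-1,3)
    for k,(x,y,r,lo,hi) in O.items():
        m=(np.hypot(P[:,0]-x,P[:,1]-y)<r)&(P[:,2]>lo)&(P[:,2]<hi); Q=P[m]
        if len(Q)<5: print(n,k,len(Q));continue
        rc=cv2.minAreaRect((Q[:,:2]*1000).astype(np.float32)); print(n,k,len(Q),np.round(Q[:,:2].mean(0),4),np.round(rc[0],1),np.round(rc[1],1),round(rc[2],1))
        if k[0]=='p':
            S=Q[Q[:,2]>.041]; print('  stub',len(S),S[:,:2].mean(0) if len(S) else '')
E
```

```text
top barL 242 [0.3864 0.322 ] [386.2 322.3] [89.6 18.7] 27.3
top barR 237 [0.4337 0.0037] [433.9   3.5] [18.  89.8] 67.3
top die 333 [0.441 0.202] [441.1 201.9] [59.7 39.2] 27.7
top p1 100 [ 0.4258 -0.0993] [ 425.9 -100.2] [27.5 28. ] 44.0
  stub 26 [ 0.42653785 -0.10088803]
top p2 106 [ 0.3735 -0.317 ] [ 374.2 -318.7] [28.8 28.6] 31.1
  stub 31 [ 0.37365273 -0.31883929]
top jar 232 [0.4575 0.1119] [457.1 111.7] [41.5 41.9] 89.9
scene barL 252 [0.39   0.3227] [387.1 321.3] [92.  18.1] 27.4
scene barR 242 [0.4363 0.0038] [435.5   2.5] [22.9 91.4] 67.4
scene die 354 [0.4455 0.2034] [442.9 202. ] [62.7 40.9] 30.4
scene p1 107 [ 0.4312 -0.099 ] [429.1 -99.9] [26.9 29.2] 46.3
  stub 29 [ 0.42917695 -0.10000565]
scene p2 91 [ 0.3784 -0.3161] [ 376.3 -316.9] [26.9 28.2] 59.0
  stub 24 [ 0.37623587 -0.31804683]
scene jar 243 [0.4602 0.1119] [459.3 111.6] [46.5 42.3] 51.6
```

```bash
cat > g.py <<'E'
import sys
from h import *
def go(*ts):
    s=bot.read_state(); M=R.from_rotvec(s['tcp_rot']).as_matrix(); p=np.array(s['tool_pos'])
    psi=np.degrees(np.arctan2(M[1,0],M[0,0])); print('t',round(s['time'],1),p.round(4),'psi',round(psi,1),'w',round(s['width']*8.54,2),'q6',round(s['q'][5],2),'tiltz',M[:,2].round(3))
    for t in ts:
        d=M.T@(np.array(t[:3])-p)*100; print(t,d.round(2),'twist',round(-((t[3]-psi+180)%360-180),1))
if __name__=='__main__':
    go(*[tuple(map(float,a.split(','))) for a in sys.argv[1:]])
E
python3 g.py .375,-.318,.12,85 .375,-.318,.006,85
```

```text
t 0.1 [ 0.3047 -0.6016  0.2301] psi 26.9 w 8.54 q6 -0.04 tiltz [-0.001  0.002 -1.   ]
(0.375, -0.318, 0.12, 85.0) [ 19.08 -22.1   11.05] twist -58.1
(0.375, -0.318, 0.006, 85.0) [ 19.08 -22.08  22.45] twist -58.1
```

Emit:
step_arm:
  motion:
    - [6,19.1,-22.1,11,-58.1]
    - [6,19.1,-22.1,11,-58.1]
    - [6,19.1,-22.1,11,-58.1]
    - [6,19.1,-22.1,11,-58.1]
    - [6,19.1,-22.1,11,-58.1]
    - [6,19.1,-22.1,11,-58.1]
    - [6,19.1,-22.1,11,-58.1]
    - [6,19.1,-22.1,11,-58.1]
    - [6,19.1,-22.1,11,-58.1]
    - [6,19.1,-22.1,11,-58.1]
    - [6,19.1,-22.1,11,-58.1]
    - [6,19.1,-22.1,11,-58.1]
  force: 70

```text
time: 1.3
tool_pos: [0.3756, -0.3199, 0.1218]
tcp_rot: [2.319, 2.118, 0.0]
wrist_force: [0.6, 0.3, -0.5]
width: 0.701
grip_force: 0.0
```

```bash
python3 g.py .375,-.318,.006,85; python3 - <<'E'
from h import *
p,_=shot('scene','s1'); q,_=shot('top','t1')
cv2.imwrite('pics/v1.png',np.hstack([cv2.resize(x,(400,400),interpolation=2) for x in(p[100:220,120:240],q[230:350,440:560])])[:,:,::-1])
E
```

```text
t 1.3 [ 0.3756 -0.3199  0.1218] psi 84.8 w 5.99 q6 -0.67 tiltz [ 0.001 -0.001 -1.   ]
(0.375, -0.318, 0.006, 85.0) [ 0.19 -0.08 11.58] twist -0.2
```

View pics/v1.png

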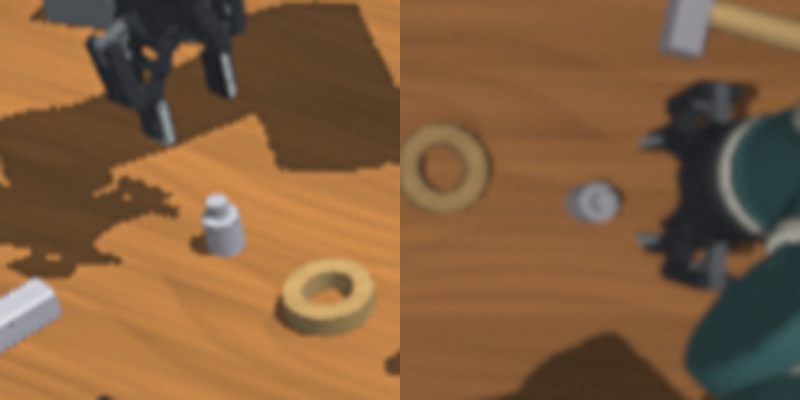

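The punch stands between the open fingers at crop (600,202) and (222,222). The fingertips are offset by parallax, as expected. Descending.

Emit:
step_arm:
  motion:
    - [6,0.2,-0.1,4,0]
    - [6,0.2,-0.1,8,0]
    - [6,0.2,-0.1,10,0]
    - [6,0.2,-0.1,11,0]
    - [6,0.2,-0.1,11.5,0]
    - [6,0.2,-0.1,11.5,0]
    - [0,0.2,-0.1,11.5,0]
    - [0,0.2,-0.1,11.5,0]
    - [0,0.2,-0.1,11.5,0]
    - [0,0.2,-0.1,11.5,0]
    - [0,0.2,-0.1,11.5,0]
    - [0,0.2,-0.1,11.5,0]
    - [0,0.2,-0.1,11.5,0]
    - [0,0.2,-0.1,11.5,0]

```text
time: 2.8
tool_pos: [0.3755, -0.3176, 0.008]
tcp_rot: [2.315, 2.12, -0.0]
wrist_force: [-1.8, 0.7, 5.5]
width: 0.329
grip_force: 68.6
```

```bash
python3 g.py .375,-.318,.2,85 .594,.174,.2,85
```

```text
t 2.8 [ 0.3755 -0.3176  0.008 ] psi 85.0 w 2.81 q6 -0.66 tiltz [ 0.002 -0.002 -1.   ]
(0.375, -0.318, 0.2, 85.0) [ -0.08  -0.02 -19.2 ] twist -0.0
(0.594, 0.174, 0.2, 85.0) [ 50.85  17.49 -19.26] twist -0.0
```

Emit:
step_arm:
  motion:
    - [0,0,0,-2,0]
    - [0,0,0,-6,0]
    - [0,0,0,-10,0]
    - [0,2,0.7,-13,0]
    - [0,5,1.7,-13,0]
    - [0,9,3.1,-13,0]
    - [0,13,4.5,-13,0]
    - [0,17,5.8,-13,0]
    - [0,21,7.2,-13,0]
    - [0,25,8.6,-13,0]
    - [0,29,10,-13,0]
    - [0,33,11.4,-13,0]
    - [0,37,12.7,-13,0]
    - [0,41,14.1,-13,0]
    - [0,45,15.5,-13,0]
    - [0,48,16.5,-13,0]
    - [0,50,17.2,-13,0]
    - [0,50.9,17.5,-13,0]
    - [0,50.9,17.5,-13,0]
    - [0,50.9,17.5,-13,0]

```text
time: 4.8
tool_pos: [0.5931, 0.1738, 0.136]
tcp_rot: [-2.317, -2.121, 0.002]
wrist_force: [1.5, -0.8, -2.1]
width: 0.327
grip_force: 69.3
```

```bash
python3 g.py .594,.174,.0135,85; python3 - <<'E'
from h import *
p,_=shot('scene','s2')
cv2.imwrite('pics/v2.png',cv2.resize(p[180:360,200:440],(800,600),interpolation=2)[:,:,::-1])
E
```

```text
t 4.8 [0.5931 0.1738 0.136 ] psi 84.9 w 2.79 q6 0.33 tiltz [-0.001 -0.001 -1.   ]
(0.594, 0.174, 0.0135, 85.0) [ 0.04  0.1  12.25] twist -0.1
```

View pics/v2.png

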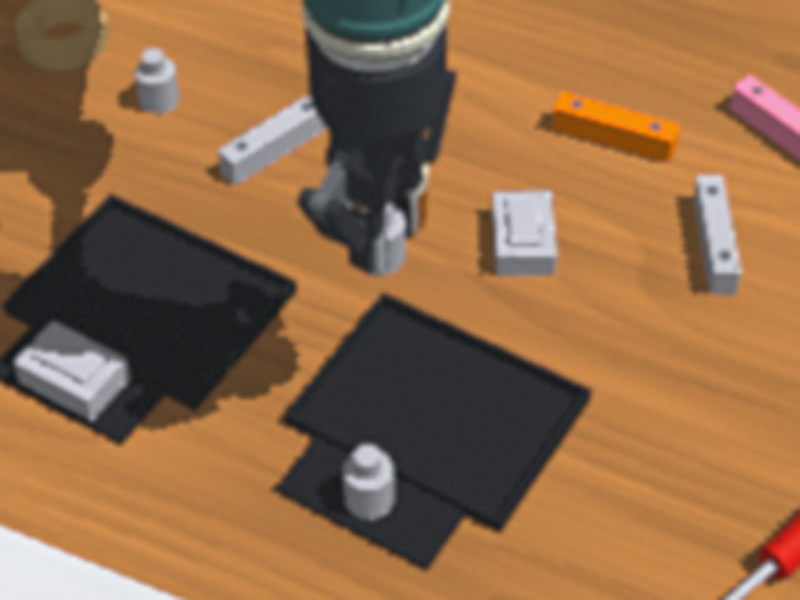

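The punch is held upright at (385,240), high above the tray. Lowering.

Emit:
step_arm:
  motion:
    - [0,0,0.1,3,0]
    - [0,0,0.1,6,0]
    - [0,0,0.1,9,0]
    - [0,0,0.1,10.5,0]
    - [0,0,0.1,11.3,0]
    - [0,0,0.1,11.8,0]
    - [0,0,0.1,12.0,0]
    - [0,0,0.1,12.2,0]
    - [0,0,0.1,12.3,0]
    - [0,0,0.1,12.3,0]
    - [0,0,0.1,12.3,0]

```text
time: 5.95
tool_pos: [0.5951, 0.1751, 0.0138]
tcp_rot: [2.317, 2.122, 0.001]
wrist_force: [-0.1, -1.2, -2.4]
width: 0.324
grip_force: 69.4
```

Emit:
step_arm:
  motion:
    - [0,0,0,0.1,0]
    - [0,0,0,0.2,0]
    - [0,0,0,0.2,0]
    - [0,0,0,0.2,0]

```text
time: 6.35
tool_pos: [0.595, 0.1751, 0.012]
tcp_rot: [2.317, 2.122, 0.001]
wrist_force: [-2.3, 0.8, 4.5]
width: 0.327
grip_force: 70.1
```

Contact with the floor (+4.5 N). Release slowly and lift.

Emit:
step_arm:
  motion:
    - [3.6,0,0,0,0]
    - [4.6,0,0,0,0]
    - [5,0,0,0,0]
    - [5,0,0,0,0]
    - [5,0,0,-1,0]
    - [5,0,0,-4,0]
    - [5,0,0,-8,0]
    - [5,0,0,-13,0]
    - [5,0,0,-13,0]
    - [5,0,0,-13,0]

```text
time: 7.35
tool_pos: [0.5965, 0.1754, 0.1446]
tcp_rot: [2.315, 2.12, 0.008]
wrist_force: [-0.9, 0.2, 0.1]
width: 0.586
grip_force: 0.0
```

```bash
python3 g.py .427,-.1,.12,85 .427,-.1,.008,85
```

```text
t 7.3 [0.5965 0.1754 0.1446] psi 85.0 w 5.0 q6 0.33 tiltz [ 0.005  0.001 -1.   ]
(0.427, -0.1, 0.12, 85.0) [-28.92 -14.48   2.33] twist -0.0
(0.427, -0.1, 0.008, 85.0) [-28.94 -14.54  13.53] twist -0.0
```

Emit:
step_arm:
  motion:
    - [6,-5,-2.5,0,0]
    - [6,-10,-5,0,0]
    - [6,-15,-7.5,0,0]
    - [6,-20,-10,0,0]
    - [6,-25,-12.5,0,0]
    - [6,-28,-14,1,0]
    - [6,-28.9,-14.5,2.5,0]
    - [6,-28.9,-14.5,2.5,0]
    - [6,-28.9,-14.5,2.5,0]

```text
time: 8.25
tool_pos: [0.4235, -0.1, 0.1149]
tcp_rot: [-2.317, -2.117, 0.002]
wrist_force: [-0.1, -0.3, -0.6]
width: 0.703
grip_force: 0.0
```

```bash
python3 g.py .428,-.1,.008,85
```

```text
t 8.2 [ 0.4235 -0.1     0.1149] psi 84.8 w 6.0 q6 -0.2 tiltz [-0.003  0.001 -1.   ]
(0.428, -0.1, 0.008, 85.0) [ 0.03  0.48 10.69] twist -0.2
```

Emit:
step_arm:
  motion:
    - [6,0,0.4,3,0]
    - [6,0,0.4,6,0]
    - [6,0,0.4,9,0]
    - [6,0,0.4,10,0]
    - [6,0,0.4,10.7,0]
    - [6,0,0.4,10.7,0]
    - [0,0,0.4,10.7,0]
    - [0,0,0.4,10.7,0]
    - [0,0,0.4,10.7,0]
    - [0,0,0.4,10.7,0]
    - [0,0,0.4,10.7,0]
    - [0,0,0.4,10.7,0]
    - [0,0,0.4,10.7,0]
    - [0,0,0.4,10.7,0]

```text
time: 9.65
tool_pos: [0.4297, -0.1008, 0.0108]
tcp_rot: [2.316, 2.12, 0.002]
wrist_force: [-1.1, 0.7, 6.0]
width: 0.329
grip_force: 68.5
```

```bash
python3 g.py .428,-.1,.14,85 .6,.244,.14,85
```

```text
t 9.7 [ 0.4297 -0.1008  0.0108] psi 84.9 w 2.81 q6 -0.2 tiltz [ 0.002 -0.    -1.   ]
(0.428, -0.1, 0.14, 85.0) [  0.06  -0.15 -12.92] twist -0.1
(0.6, 0.244, 0.14, 85.0) [ 35.84  13.95 -12.9 ] twist -0.1
```

Emit:
step_arm:
  motion:
    - [0,0,0,-2,0]
    - [0,0,0,-6,0]
    - [0,0,0,-10,0]
    - [0,2,0.8,-13,0]
    - [0,5,2,-13,0]
    - [0,9,3.5,-13,0]
    - [0,13,5.1,-13,0]
    - [0,17,6.6,-13,0]
    - [0,21,8.2,-13,0]
    - [0,25,9.7,-13,0]
    - [0,29,11.3,-13,0]
    - [0,32,12.5,-13,0]
    - [0,34.5,13.4,-13,0]
    - [0,35.8,13.9,-13,0]
    - [0,35.8,13.9,-13,0]
    - [0,35.8,13.9,-13,0]
    - [0,35.8,13.9,-13,0]

```text
time: 11.35
tool_pos: [0.5982, 0.2425, 0.1392]
tcp_rot: [-2.318, -2.12, 0.002]
wrist_force: [0.2, -0.8, -2.4]
width: 0.324
grip_force: 69.6
```

```bash
python3 g.py .6,.244,.0165,85
```

```text
t 11.3 [0.5982 0.2425 0.1392] psi 84.9 w 2.77 q6 0.44 tiltz [-0.001 -0.001 -1.   ]
(0.6, 0.244, 0.0165, 85.0) [ 0.18  0.18 12.26] twist -0.1
```

Emit:
step_arm:
  motion:
    - [0,0.2,0.1,3,0]
    - [0,0.2,0.1,6,0]
    - [0,0.2,0.1,9,0]
    - [0,0.2,0.1,10.5,0]
    - [0,0.2,0.1,11.3,0]
    - [0,0.2,0.1,11.8,0]
    - [0,0.2,0.1,12.0,0]
    - [0,0.2,0.1,12.2,0]
    - [0,0.2,0.1,12.3,0]
    - [0,0.2,0.1,12.4,0]
    - [0,0.2,0.1,12.4,0]
    - [0,0.2,0.1,12.4,0]

```text
time: 12.55
tool_pos: [0.6001, 0.2458, 0.0155]
tcp_rot: [2.317, 2.122, 0.001]
wrist_force: [0.1, -0.5, -1.8]
width: 0.318
grip_force: 69.5
```

Emit:
step_arm:
  motion:
    - [0,0,0,0.1,0]
    - [0,0,0,0.1,0]
    - [0,0,0,0.1,0]

```text
time: 12.85
tool_pos: [0.6002, 0.2459, 0.0149]
tcp_rot: [2.317, 2.122, 0.001]
wrist_force: [-1.0, -0.5, 2.7]
width: 0.325
grip_force: 70.1
```

Emit:
step_arm:
  motion:
    - [3.6,0,0,0,0]
    - [4.6,0,0,0,0]
    - [5,0,0,0,0]
    - [5,0,0,0,0]
    - [5,0,0,-1,0]
    - [5,0,0,-4,0]
    - [5,0,0,-8,0]
    - [5,0,0,-13,0]
    - [5,0,0,-13,0]
    - [5,0,0,-13,0]

```text
time: 13.85
tool_pos: [0.6017, 0.2464, 0.1477]
tcp_rot: [2.315, 2.12, 0.008]
wrist_force: [0.1, 0.0, -2.1]
width: 0.583
grip_force: 0.0
```

```bash
python3 g.py .442,.202,.12,28.5; python3 - <<'E'
from h import *
p,_=shot('scene','s3')
cv2.imwrite('pics/v3.png',cv2.resize(p[180:360,200:440],(800,600),interpolation=2)[:,:,::-1])
E
```

```text
t 13.8 [0.6017 0.2464 0.1477] psi 85.0 w 4.98 q6 0.44 tiltz [ 0.005  0.002 -1.   ]
(0.442, 0.202, 0.12, 28.5) [ -5.83 -15.54   2.68] twist 56.5
```

View pics/v3.png

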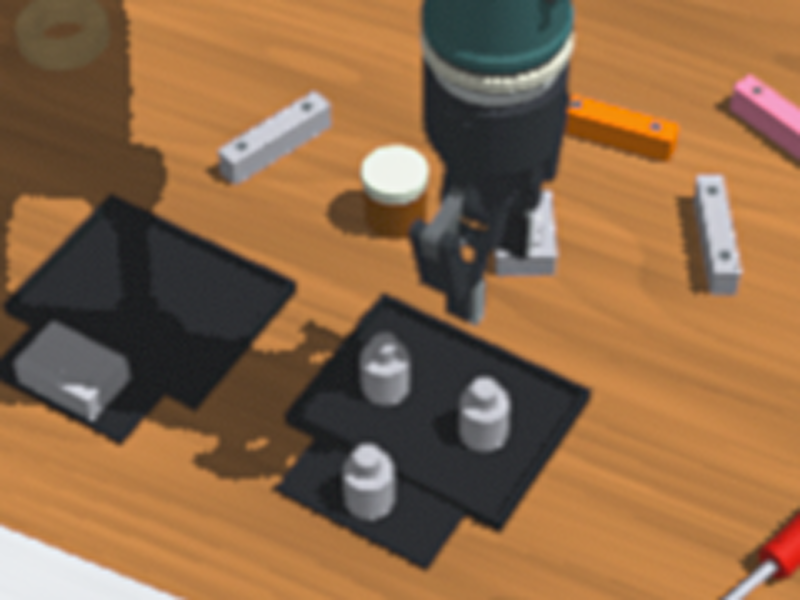

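Both punches stand in the punch tray, at (385,370) and (484,413). The die is at (525,235) and the jar at (395,190). Next is the die.

Emit:
step_arm:
  motion:
    - [6,-2,-5,0,8]
    - [6,-4,-10,0,16]
    - [6,-5.8,-14,0,24]
    - [6,-5.8,-15.5,1,32]
    - [6,-5.8,-15.5,2.5,40]
    - [6,-5.8,-15.5,2.5,48]
    - [6,-5.8,-15.5,2.5,56.5]
    - [6,-5.8,-15.5,2.5,56.5]
    - [6,-5.8,-15.5,2.5,56.5]
    - [6,-5.8,-15.5,2.5,56.5]

```text
time: 14.9
tool_pos: [0.44, 0.2014, 0.1186]
tcp_rot: [3.044, 0.776, -0.002]
wrist_force: [-0.7, 0.0, -0.4]
width: 0.707
grip_force: 0.0
```

```bash
python3 g.py .442,.202,.006,28.5
```

```text
t 14.9 [0.44   0.2014 0.1186] psi 28.6 w 6.04 q6 1.45 tiltz [-0.001 -0.001 -1.   ]
(0.442, 0.202, 0.006, 28.5) [ 0.22  0.05 11.26] twist 0.1
```

Emit:
step_arm:
  motion:
    - [6,0.1,0,3,0]
    - [6,0.1,0,6,0]
    - [6,0.1,0,9,0]
    - [6,0.1,0,10.5,0]
    - [6,0.1,0,11.5,0]
    - [6,0.1,0,11.5,0]
    - [0,0.1,0,11.5,0]
    - [0,0.1,0,11.5,0]
    - [0,0.1,0,11.5,0]
    - [0,0.1,0,11.5,0]
    - [0,0.1,0,11.5,0]
    - [0,0.1,0,11.5,0]
    - [0,0.1,0,11.5,0]
  force: 90

```text
time: 16.2
tool_pos: [0.4425, 0.2026, 0.0058]
tcp_rot: [-3.045, -0.772, -0.004]
wrist_force: [0.0, -0.2, 6.3]
width: 0.443
grip_force: 91.6
```

```bash
python3 g.py .442,.202,.14,28.5 .598,-.004,.14,-5.3
```

```text
t 16.2 [0.4425 0.2026 0.0058] psi 28.5 w 3.78 q6 1.45 tiltz [ 0.002  0.001 -1.   ]
(0.442, 0.202, 0.14, 28.5) [ -0.04   0.03 -13.42] twist -0.0
(0.598, -0.004, 0.14, -5.3) [  3.85  25.58 -13.4 ] twist 33.8
```

Emit:
step_arm:
  motion:
    - [0,0,0,-2,0]
    - [0,0,0,-6,0]
    - [0,0,0,-10,0]
    - [0,0.3,2,-13,2]
    - [0,0.8,5,-13,6]
    - [0,1.4,9,-13,12]
    - [0,2,13,-13,18]
    - [0,2.6,17,-13,24]
    - [0,3.2,21,-13,30]
    - [0,3.6,24,-13,33.8]
    - [0,3.8,25.5,-13,33.8]
    - [0,3.8,25.6,-13,33.8]
    - [0,3.8,25.6,-13,33.8]
    - [0,3.8,25.6,-13,33.8]

```text
time: 17.6
tool_pos: [0.5955, -0.0038, 0.1338]
tcp_rot: [-3.138, 0.144, 0.003]
wrist_force: [-0.0, 0.2, -3.7]
width: 0.445
grip_force: 91.7
```

```bash
python3 g.py .598,-.004,.0115,-5.3
```

```text
t 17.6 [ 0.5955 -0.0038  0.1338] psi -5.3 w 3.8 q6 1.61 tiltz [-0.002  0.001 -1.   ]
(0.598, -0.004, 0.0115, -5.3) [2.700e-01 1.000e-02 1.222e+01] twist 0.0
```

Emit:
step_arm:
  motion:
    - [0,0.2,0,3,0]
    - [0,0.2,0,6,0]
    - [0,0.2,0,9,0]
    - [0,0.2,0,10.5,0]
    - [0,0.2,0,11.3,0]
    - [0,0.2,0,11.8,0]
    - [0,0.2,0,12.0,0]
    - [0,0.2,0,12.2,0]
    - [0,0.2,0,12.3,0]
    - [0,0.2,0,12.3,0]
    - [0,0.2,0,12.3,0]

```text
time: 18.7
tool_pos: [0.5991, -0.0052, 0.0118]
tcp_rot: [-3.138, 0.147, -0.001]
wrist_force: [0.0, -0.8, -5.2]
width: 0.438
grip_force: 91.6
```

Emit:
step_arm:
  motion:
    - [0,0,0,0.1,0]
    - [0,0,0,0.2,0]
    - [0,0,0,0.2,0]
    - [0,0,0,0.2,0]

```text
time: 19.1
tool_pos: [0.599, -0.0051, 0.0099]
tcp_rot: [3.138, -0.146, 0.001]
wrist_force: [-1.7, 0.2, 2.0]
width: 0.438
grip_force: 92.3
```

Emit:
step_arm:
  motion:
    - [4.5,0,0,0,0]
    - [5.2,0,0,0,0]
    - [5.8,0,0,0,0]
    - [5.8,0,0,0,0]
    - [5.8,0,0,-1,0]
    - [5.8,0,0,-4,0]
    - [5.8,0,0,-8,0]
    - [5.8,0,0,-13,0]
    - [5.8,0,0,-13,0]
    - [5.8,0,0,-13,0]
    - [5.8,0,0,-13,0]

```text
time: 20.2
tool_pos: [0.5979, -0.005, 0.1387]
tcp_rot: [-3.138, 0.146, 0.002]
wrist_force: [-0.3, 0.7, -0.7]
width: 0.681
grip_force: 0.0
```

```bash
python3 g.py .4345,.0031,.12,-22.3
```

```text
t 20.2 [ 0.5979 -0.005   0.1387] psi -5.3 w 5.81 q6 1.61 tiltz [-0.001  0.    -1.   ]
(0.4345, 0.0031, 0.12, -22.3) [-16.34   0.71   1.89] twist 17.0
```

Emit:
step_arm:
  motion:
    - [4.5,-4,0.2,0,6]
    - [4.5,-8,0.4,0,12]
    - [4.5,-12,0.6,0,17]
    - [4.5,-15,0.7,1,17]
    - [4.5,-16.3,0.7,2,17]
    - [4.5,-16.3,0.7,2,17]
    - [4.5,-16.3,0.7,2,17]
    - [4.5,-16.3,0.7,2,17]

```text
time: 21.0
tool_pos: [0.4369, 0.003, 0.1195]
tcp_rot: [-3.082, 0.609, -0.001]
wrist_force: [-0.2, -0.8, 0.3]
width: 0.523
grip_force: 0.0
```

```bash
python3 g.py .4345,.0031,.006,-22.3
```

```text
t 21.0 [0.4369 0.003  0.1195] psi -22.3 w 4.47 q6 1.91 tiltz [ 0.001  0.    -1.   ]
(0.4345, 0.0031, 0.006, -22.3) [-0.23  0.09 11.35] twist -0.0
```

Emit:
step_arm:
  motion:
    - [4.5,-0.1,0.1,3,0]
    - [4.5,-0.1,0.1,6,0]
    - [4.5,-0.1,0.1,9,0]
    - [4.5,-0.1,0.1,10.5,0]
    - [4.5,-0.1,0.1,11.4,0]
    - [4.5,-0.1,0.1,11.4,0]
    - [0,-0.1,0.1,11.4,0]
    - [0,-0.1,0.1,11.4,0]
    - [0,-0.1,0.1,11.4,0]
    - [0,-0.1,0.1,11.4,0]
    - [0,-0.1,0.1,11.4,0]
    - [0,-0.1,0.1,11.4,0]
    - [0,-0.1,0.1,11.4,0]

```text
time: 22.3
tool_pos: [0.436, 0.0025, 0.0068]
tcp_rot: [-3.082, 0.608, -0.005]
wrist_force: [-1.3, -1.7, 6.5]
width: 0.185
grip_force: 89.1
```

```bash
python3 - <<'E'
from g import *
c=np.array([.631,-.2214]); a=np.radians(-7.35)
for y in(-.033,.033):
    p=c+y*np.array([-np.sin(a),np.cos(a)]); print(p); go((p[0],p[1],.14,-7.35))
E
```

```text
[ 0.62677831 -0.25412884]
t 22.3 [0.436  0.0025 0.0068] psi -22.3 w 1.58 q6 1.91 tiltz [ 0.003 -0.    -1.   ]
(np.float64(0.6267783050070458), np.float64(-0.25412884494427607), 0.14, -7.35) [ 27.43  16.47 -13.26] twist -15.0
[ 0.63522169 -0.18867116]
t 22.3 [0.436  0.0025 0.0068] psi -22.3 w 1.58 q6 1.91 tiltz [ 0.003 -0.    -1.   ]
(np.float64(0.6352216949929542), np.float64(-0.18867115505572396), 0.14, -7.35) [ 25.73  10.1  -13.26] twist -15.0
```

Emit:
step_arm:
  motion:
    - [0,0,0,-2,0]
    - [0,0,0,-6,0]
    - [0,0,0,-10,0]
    - [0,2,1.2,-13,-2]
    - [0,5,3,-13,-5]
    - [0,9,5.4,-13,-8]
    - [0,13,7.8,-13,-11]
    - [0,17,10.2,-13,-15]
    - [0,21,12.6,-13,-15]
    - [0,24.5,14.7,-13,-15]
    - [0,26.5,15.9,-13,-15]
    - [0,27.4,16.5,-13,-15]
    - [0,27.4,16.5,-13,-15]
    - [0,27.4,16.5,-13,-15]
    - [0,27.4,16.5,-13,-15]

```text
time: 23.8
tool_pos: [0.6242, -0.2527, 0.135]
tcp_rot: [-3.134, 0.2, 0.002]
wrist_force: [0.1, -0.1, -2.5]
width: 0.188
grip_force: 88.4
```

```bash
python3 g.py .6265,-.254,.0125,-7.35
```

```text
t 23.8 [ 0.6242 -0.2527  0.135 ] psi -7.3 w 1.6 q6 1.28 tiltz [-0.001  0.001 -1.   ]
(0.6265, -0.254, 0.0125, -7.35) [ 0.26  0.11 12.25] twist 0.1
```

Emit:
step_arm:
  motion:
    - [0,0.2,0.1,3,0]
    - [0,0.2,0.1,6,0]
    - [0,0.2,0.1,9,0]
    - [0,0.2,0.1,10.5,0]
    - [0,0.2,0.1,11.3,0]
    - [0,0.2,0.1,11.8,0]
    - [0,0.2,0.1,12.0,0]
    - [0,0.2,0.1,12.2,0]
    - [0,0.2,0.1,12.3,0]
    - [0,0.2,0.1,12.3,0]
    - [0,0.2,0.1,12.3,0]

```text
time: 24.9
tool_pos: [0.6274, -0.2556, 0.0128]
tcp_rot: [3.135, -0.201, 0.001]
wrist_force: [-0.4, 0.2, -3.1]
width: 0.188
grip_force: 88.4
```

Emit:
step_arm:
  motion:
    - [0,0,0,0.1,0]
    - [0,0,0,0.2,0]
    - [0,0,0,0.2,0]
    - [0,0,0,0.2,0]

```text
time: 25.3
tool_pos: [0.6273, -0.2556, 0.0109]
tcp_rot: [3.135, -0.201, 0.001]
wrist_force: [-2.4, 0.3, 2.8]
width: 0.186
grip_force: 89.0
```

Contact. Release and lift; on to the other bar.

Emit:
step_arm:
  motion:
    - [2.3,0,0,0,0]
    - [3,0,0,0,0]
    - [3.6,0,0,0,0]
    - [3.6,0,0,0,0]
    - [3.6,0,0,-1,0]
    - [3.6,0,0,-4,0]
    - [3.6,0,0,-8,0]
    - [3.6,0,0,-13,0]
    - [3.6,0,0,-13,0]
    - [3.6,0,0,-13,0]
    - [3.6,0,0,-13,0]

```text
time: 26.4
tool_pos: [0.6264, -0.2552, 0.1399]
tcp_rot: [-3.135, 0.201, 0.002]
wrist_force: [-0.1, -0.2, -0.5]
width: 0.42
grip_force: 0.0
```

```bash
python3 g.py .387,.322,.14,27.5; python3 - <<'E'
from h import *
p,_=shot('scene','s4')
cv2.imwrite('pics/v4.png',cv2.resize(p[150:330,80:320],(800,600),interpolation=2)[:,:,::-1])
E
```

```text
t 26.4 [ 0.6264 -0.2552  0.1399] psi -7.3 w 3.59 q6 1.28 tiltz [-0.001  0.    -1.   ]
(0.387, 0.322, 0.14, 27.5) [-3.112e+01 -5.418e+01  3.000e-02] twist -34.8
```

View pics/v4.png

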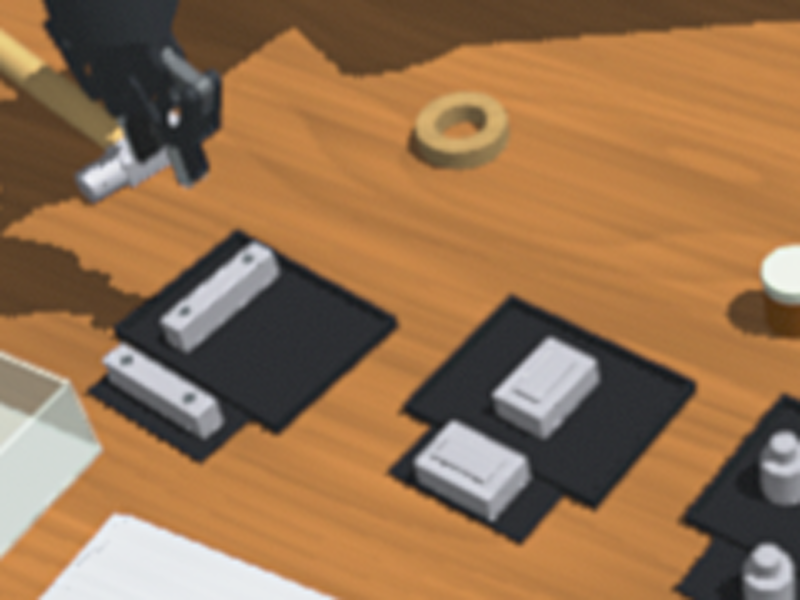

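The bar lies flat in its tray at (220,295), and the die is flat in its tray at (545,390). Now the last bar.

Emit:
step_arm:
  motion:
    - [4.5,-2,-3.5,0,-4]
    - [4.5,-4.5,-7.8,0,-8]
    - [4.5,-7,-12.2,0,-12]
    - [4.5,-9.5,-16.5,0,-16]
    - [4.5,-12,-20.9,0,-20]
    - [4.5,-14.5,-25.2,0,-24]
    - [4.5,-17,-29.6,0,-28]
    - [4.5,-19.5,-34,0,-32]
    - [4.5,-22,-38.3,0,-34.8]
    - [4.5,-24.5,-42.7,0,-34.8]
    - [4.5,-27,-47,0,-34.8]
    - [4.5,-29.5,-51.4,0,-34.8]
    - [4.5,-31.1,-54.2,1,-34.8]
    - [4.5,-31.1,-54.2,2,-34.8]
    - [4.5,-31.1,-54.2,2,-34.8]
    - [4.5,-31.1,-54.2,2,-34.8]

```text
time: 28.05
tool_pos: [0.3872, 0.3204, 0.1188]
tcp_rot: [3.05, 0.745, -0.005]
wrist_force: [0.1, 0.0, 0.4]
width: 0.527
grip_force: 0.0
```

```bash
python3 g.py .387,.322,.006,27.5
```

```text
t 28.1 [0.3872 0.3204 0.1188] psi 27.4 w 4.5 q6 1.73 tiltz [-0.003 -0.002 -1.   ]
(0.387, 0.322, 0.006, 27.5) [ 0.1  -0.16 11.28] twist -0.1
```

Emit:
step_arm:
  motion:
    - [4.5,0,-0.1,3,0]
    - [4.5,0,-0.1,6,0]
    - [4.5,0,-0.1,9,0]
    - [4.5,0,-0.1,10.5,0]
    - [4.5,0,-0.1,11.4,0]
    - [4.5,0,-0.1,11.4,0]
    - [0,0,-0.1,11.4,0]
    - [0,0,-0.1,11.4,0]
    - [0,0,-0.1,11.4,0]
    - [0,0,-0.1,11.4,0]
    - [0,0,-0.1,11.4,0]
    - [0,0,-0.1,11.4,0]
    - [0,0,-0.1,11.4,0]

```text
time: 29.35
tool_pos: [0.3887, 0.3234, 0.008]
tcp_rot: [-3.051, -0.746, -0.004]
wrist_force: [-0.4, -2.5, 6.2]
width: 0.183
grip_force: 89.2
```

```bash
python3 g.py .635,-.1887,.14,-7.35
```

```text
t 29.4 [0.3887 0.3234 0.008 ] psi 27.5 w 1.57 q6 1.74 tiltz [ 0.003  0.001 -1.   ]
(0.635, -0.1887, 0.14, -7.35) [ -1.74  56.8  -13.21] twist 34.8
```

Emit:
step_arm:
  motion:
    - [0,0,0,-2,0]
    - [0,0,0,-6,0]
    - [0,0,0,-10,0]
    - [0,-0.1,2,-13,2]
    - [0,-0.2,5,-13,5]
    - [0,-0.3,9,-13,8]
    - [0,-0.4,13,-13,11]
    - [0,-0.5,17,-13,14]
    - [0,-0.6,21,-13,17]
    - [0,-0.8,25,-13,20]
    - [0,-0.9,29,-13,23]
    - [0,-1,33,-13,26]
    - [0,-1.1,37,-13,29]
    - [0,-1.3,41,-13,32]
    - [0,-1.4,45,-13,34.8]
    - [0,-1.5,49,-13,34.8]
    - [0,-1.6,53,-13,34.8]
    - [0,-1.7,56,-13,34.8]
    - [0,-1.7,56.8,-13,34.8]
    - [0,-1.7,56.8,-13,34.8]

```text
time: 31.35
tool_pos: [0.6342, -0.19, 0.1357]
tcp_rot: [-3.135, 0.204, 0.001]
wrist_force: [0.4, 0.3, -3.0]
width: 0.185
grip_force: 88.5
```

```bash
python3 g.py .635,-.1887,.0135,-7.35
```

```text
t 31.4 [ 0.6342 -0.19    0.1357] psi -7.4 w 1.58 q6 1.37 tiltz [-0.001  0.    -1.   ]
(0.635, -0.1887, 0.0135, -7.35) [ 0.07 -0.14 12.22] twist -0.1
```

Emit:
step_arm:
  motion:
    - [0,0,0.1,3,0]
    - [0,0,0.1,6,0]
    - [0,0,0.1,9,0]
    - [0,0,0.1,10.5,0]
    - [0,0,0.1,11.3,0]
    - [0,0,0.1,11.8,0]
    - [0,0,0.1,12.0,0]
    - [0,0,0.1,12.2,0]
    - [0,0,0.1,12.3,0]
    - [0,0,0.1,12.3,0]
    - [0,0,0.1,12.3,0]

```text
time: 32.45
tool_pos: [0.6345, -0.1903, 0.0139]
tcp_rot: [3.135, -0.201, 0.001]
wrist_force: [-0.1, 0.1, -2.3]
width: 0.183
grip_force: 88.5
```

Emit:
step_arm:
  motion:
    - [0,0,0,0.1,0]
    - [0,0,0,0.2,0]
    - [0,0,0,0.2,0]
    - [0,0,0,0.2,0]

```text
time: 32.85
tool_pos: [0.6343, -0.1902, 0.012]
tcp_rot: [3.135, -0.201, 0.001]
wrist_force: [-3.1, -0.1, 4.7]
width: 0.182
grip_force: 89.3
```

Emit:
step_arm:
  motion:
    - [2.3,0,0,0,0]
    - [3,0,0,0,0]
    - [3.6,0,0,0,0]
    - [3.6,0,0,0,0]
    - [3.6,0,0,-1,0]
    - [3.6,0,0,-4,0]
    - [3.6,0,0,-8,0]
    - [3.6,0,0,-13,0]
    - [3.6,0,0,-16,0]
    - [3.6,0,0,-16,0]
    - [3.6,0,0,-16,0]

```text
time: 33.95
tool_pos: [0.635, -0.1904, 0.1735]
tcp_rot: [3.134, -0.201, 0.005]
wrist_force: [-0.4, 0.5, -0.5]
width: 0.424
grip_force: 0.0
```

```bash
python3 - <<'E'
from h import *
p,_=shot('scene','s5')
cv2.imwrite('pics/v5.png',cv2.resize(p[140:370,80:400],(800,575),interpolation=2)[:,:,::-1])
E
```

```text
(no output)
```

View pics/v5.png

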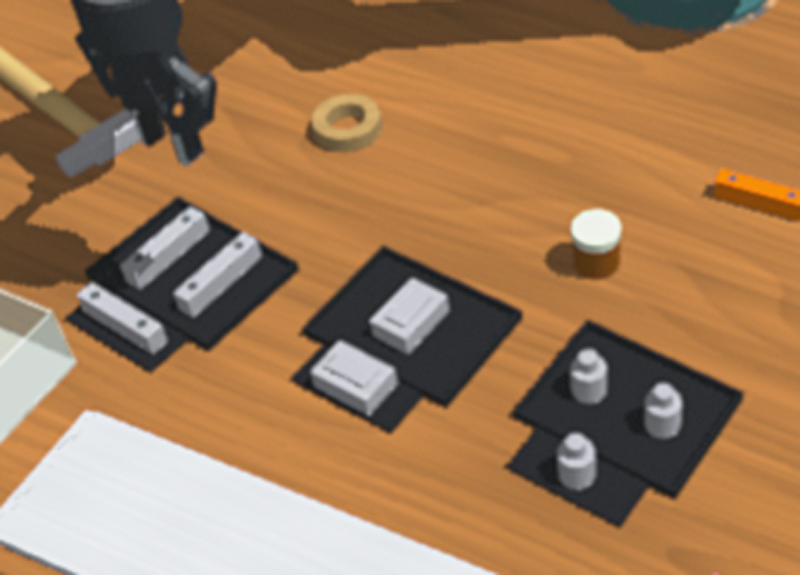

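All five pieces lie in their trays: bars at (165,245) and (217,272), die at (410,315), punches at (588,375) and (663,410). I'll check their top heights once, then hand in.

```bash
python3 - <<'E'
from m import *
P=cloud('scene',np.load('pics/s5.npy')).reshape(-1,3)
for n,x,y,lo in(('b1',.627,-.255,.022),('b2',.634,-.19,.022),('die',.599,-.005,.02)):
    Q=P[(np.hypot(P[:,0]-x,P[:,1]-y)<.055)&(P[:,2]>lo)&(np.abs(P[:,1]-y)<.03)]
    rc=cv2.minAreaRect((Q[:,:2]*1000).astype(np.float32))
    print(n,np.round(rc[0],1),np.round(rc[1],1),[np.median(Q[s,2]).round(4) for s in(Q[:,0]<x-.02,Q[:,0]>x+.02)])
E
```

```text
b1 [ 624.9 -247.3] [93.3 44.5] [np.float64(0.0281), np.float64(0.5282)]
b2 [ 633.7 -189.7] [ 60.  100.4] [np.float64(0.348), np.float64(0.4232)]
die [598.8  -3.9] [41.6 64.8] [np.float64(0.0251), np.float64(0.0252)]
```

```bash
python3 - <<'E'
from m import *
P=cloud('scene',np.load('pics/s5.npy')).reshape(-1,3)
for x,y in((.627,-.255),(.634,-.19)):
    Q=P[(np.hypot(P[:,0]-x,P[:,1]-y)<.055)&(P[:,2]>.022)&(P[:,2]<.045)&(np.abs(P[:,1]-y)<.02)]
    print([np.median(Q[s,2]).round(4) for s in(Q[:,0]<x-.02,Q[:,0]>x+.02)])
print(bot.finish_job())
E
```

```text
[np.float64(0.027), np.float64(0.0271)]
[np.float64(0.0273), np.float64(0.0272)]
the job is handed in; nothing more can be done
None
```

I handed the job in: the last pictures show the die, both bars and both punches in their matching trays, flat or standing, with the jar and tape untouched. The hand-in call gave no verdict.

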